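Build up a strap clamp on the drilling plate

TASK

Clamp up the aluminium block on the drilling plate: set the flat packing block on the scribed rectangle, then the two wedges on it, one upon the other with their thick ends opposite so that the pile comes out level, everything lengthwise in line with the plate. Then lay the slotted strap over the stud so that it bridges level from the wedges to the aluminium block, and last slide the flanged nut down over the stud until it sits on the strap. Do not shift the aluminium block, and leave the hex key and the roll of tape where they lie.

Things in the scene. Friction and masses are not known exactly. Their poses are not given: they have to be found in the camera images.
- plate: grey drilling plate, fixed, 14 mm thick, x -100 to +120, y +-55 mm. Origin: underside, on the axis of the upright threaded stud; +x along the plate towards the aluminium block. Stud 10 mm thick, its last 8 mm tapering to 4 mm, tip at z = 94 mm; hexagon 19 mm wide, 8 mm high round its foot. The scribed white rectangle (68 x 44 mm) for the packing block is centred at x = -54, y = 0, z = 14 mm
- work: aluminium bearing block, 70 (x) x 76 (y) x 42 mm high, 0.6 kg, with an upright 26 mm bore, loose on the plate between small dowels, to stay there: centred at plate x = +69 mm, y = 0 (near face 34 mm from the stud), flat top at plate z = 56 mm. Origin: centre of its underside
- riser: flat packing block of bright steel, 64 (x) x 40 (y) x 16 mm high, 0.3 kg; origin: centre of its underside, z up
- wedge_a: one of two alike bright steel wedges (either may go below), 64 (x) x 34 mm (y), upright sides, 0.2 kg. Origin: centre of its underside; +x to the thick end, near which it has an 8 mm hole. Its top slopes (0.155 rad) from 8 mm high at x = -32 to 18 at x = +32. Laid on the other, thick ends opposite, it leans by that slope on its underside and the pair is level on top, 26 mm high if their middles meet
- wedge_b: the other wedge, the same in all respects
- strap: clamping strap, dark steel bar 140 (x) x 34 (y) x 12 mm, 0.4 kg, both ends alike, with a slot 56 x 17 mm through its middle for the stud. Origin: centre of its underside, x lengthwise. In place: along the plate, its middle at plate x about -2 mm, one end on the upper wedge, the other on the aluminium block, underside at plate z = 56 mm
- nut: flanged steel nut, slides freely on the stud, 0.08 kg: flange 36 mm across, 5 mm high, above it a hexagon 24 mm across flats, 20 mm high in all, bore 14 mm. Origin: centre of its underside; two flats of the hexagon face its +x and -x. In place its underside is at plate z = 68 mm
- hex_key: black hex key, 30 x 79 x 8 mm, a bystander; origin: about the middle of its underside
- tape_roll: roll of tan tape, 98 mm across, 25 mm high, a bystander; origin: centre of its underside
Things that resemble listed ones, but are neither listed nor needed, are in the scene too. Leave any green or pink look-alike of the wedge_a alone.

How it is judged:
On the way, in this order (a step that is already met when the one before it is completed fails the run):
1. the packing block lies released on the scribed rectangle (x of riser in the frame of plate between -0.066 and -0.042 m and y of riser in the frame of plate between -0.01 and 0.01 m and z of riser in the frame of plate between 0.011 and 0.017 m and angle between the x axis of riser and the x axis of plate, either way round below 0.2 rad and linear speed of riser below 0.02 m/s and contact force between the fingers and riser below 0.3 N), for 0.2 s.
2. one wedge lies released on the packing block (x of riser in the frame of plate between -0.066 and -0.042 m and y of riser in the frame of plate between -0.01 and 0.01 m and z of riser in the frame of plate between 0.011 and 0.017 m and angle between the x axis of riser and the x axis of plate, either way round below 0.2 rad and ((horizontal distance between wedge_a and riser below 0.012 m and z of wedge_a in the frame of plate between 0.027 and 0.033 m and angle between wedge_a's own z axis and vertical below 0.05 rad and angle between the x axis of wedge_a and the x axis of plate, either way round below 0.2 rad and linear speed of wedge_a below 0.02 m/s and contact force between the fingers and wedge_a below 0.3 N) or (horizontal distance between wedge_b and riser below 0.012 m and z of wedge_b in the frame of plate between 0.027 and 0.033 m and angle between wedge_b's own z axis and vertical below 0.05 rad and angle between the x axis of wedge_b and the x axis of plate, either way round below 0.2 rad and linear speed of wedge_b below 0.02 m/s and contact force between the fingers and wedge_b below 0.3 N))), for 0.2 s.
3. the other wedge lies on it with the thick ends opposite, released (x of riser in the frame of plate between -0.066 and -0.042 m and y of riser in the frame of plate between -0.01 and 0.01 m and z of riser in the frame of plate between 0.011 and 0.017 m and angle between the x axis of riser and the x axis of plate, either way round below 0.2 rad and ((horizontal distance between wedge_a and riser below 0.012 m and z of wedge_a in the frame of plate between 0.027 and 0.033 m and angle between wedge_a's own z axis and vertical below 0.05 rad and angle between the x axis of wedge_a and the x axis of plate, either way round below 0.2 rad and horizontal distance between wedge_b and wedge_a below 0.014 m and z of wedge_b in the frame of plate between 0.038 and 0.048 m and angle between wedge_b's own x axis and vertical above 1.64 rad and angle between the y axis of wedge_b and the y axis of plate, either way round below 0.2 rad) or (horizontal distance between wedge_b and riser below 0.012 m and z of wedge_b in the frame of plate between 0.027 and 0.033 m and angle between wedge_b's own z axis and vertical below 0.05 rad and angle between the x axis of wedge_b and the x axis of plate, either way round below 0.2 rad and horizontal distance between wedge_a and wedge_b below 0.014 m and z of wedge_a in the frame of plate between 0.038 and 0.048 m and angle between wedge_a's own x axis and vertical above 1.64 rad and angle between the y axis of wedge_a and the y axis of plate, either way round below 0.2 rad)) and linear speed of each of wedge_a, wedge_b below 0.02 m/s and contact force between the fingers and wedge_a below 0.3 N and contact force between the fingers and wedge_b below 0.3 N), for 0.2 s.
4. the strap bridges level from the wedges to the aluminium block, over the stud, released (x of riser in the frame of plate between -0.066 and -0.042 m and y of riser in the frame of plate between -0.01 and 0.01 m and z of riser in the frame of plate between 0.011 and 0.017 m and angle between the x axis of riser and the x axis of plate, either way round below 0.2 rad and ((horizontal distance between wedge_a and riser below 0.012 m and z of wedge_a in the frame of plate between 0.027 and 0.033 m and angle between wedge_a's own z axis and vertical below 0.05 rad and angle between the x axis of wedge_a and the x axis of plate, either way round below 0.2 rad and horizontal distance between wedge_b and wedge_a below 0.014 m and z of wedge_b in the frame of plate between 0.038 and 0.048 m and angle between wedge_b's own x axis and vertical above 1.64 rad and angle between the y axis of wedge_b and the y axis of plate, either way round below 0.2 rad) or (horizontal distance between wedge_b and riser below 0.012 m and z of wedge_b in the frame of plate between 0.027 and 0.033 m and angle between wedge_b's own z axis and vertical below 0.05 rad and angle between the x axis of wedge_b and the x axis of plate, either way round below 0.2 rad and horizontal distance between wedge_a and wedge_b below 0.014 m and z of wedge_a in the frame of plate between 0.038 and 0.048 m and angle between wedge_a's own x axis and vertical above 1.64 rad and angle between the y axis of wedge_a and the y axis of plate, either way round below 0.2 rad)) and x of strap in the frame of plate between -0.018 and 0.014 m and y of strap in the frame of plate between -0.008 and 0.008 m and z of strap in the frame of plate between 0.052 and 0.06 m and angle between strap's own z axis and vertical below 0.045 rad and angle between the x axis of strap and the x axis of plate, either way round below 0.15 rad and linear speed of strap below 0.02 m/s and contact force between the fingers and strap below 0.3 N), for 0.2 s.
At the end, for the whole second after the job is handed in: On the plate: packing block at the rectangle (12 mm along, 10 across), wedges opposed (12, 14 mm), all in line (0.2 rad). Strap over the stud in place (16 mm along, 8 across, 0.15 rad), level (0.045 rad). Nut on it (4 mm). Aluminium block in place (8 mm). All released and at rest (all of step 4 and horizontal distance between nut and plate below 0.006 m and z of nut in the frame of plate between 0.064 and 0.072 m and angle between nut's own z axis and vertical below 0.1 rad and x of work in the frame of plate between 0.061 and 0.077 m and y of work in the frame of plate between -0.008 and 0.008 m and z of work in the frame of plate between 0.011 and 0.017 m and linear speed of each of riser, wedge_a, wedge_b, nut below 0.02 m/s and contact force between the fingers and riser below 0.3 N and contact force between the fingers and wedge_a below 0.3 N and contact force between the fingers and wedge_b below 0.3 N and contact force between the fingers and nut below 0.3 N); the robot touches nothing.
It fails at once if the aluminium block is shifted by more than 10 mm (distance of work from where it was at the start of the episode above 0.01 m).
It fails at once if the hex key or the roll of tape is moved by more than 30 mm (distance of any of hex_key, tape_roll from where it was at the start of the episode above 0.03 m).
It also fails if it takes over 128 s, if anything falls off the work surface, if the arm or the gripper's body presses on something with over 40 N, if the wrist force passes 120 N, or if a joint passes its speed limit or range.

ROBOT

A 7-joint arm with a two-finger parallel gripper is mounted at the origin on a cart in front of the work surface, level with it; the furniture and walls round the work are solid. World frame = base frame: x ahead of the robot, y to its left, z up, the work surface at z = 0. Lengths are in m, angles in rad, forces in N, time in s.
With the tool pointing down it reaches from about 0.425 to 0.925 m from the base axis. Payload 6.8 kg.
Tool frame: the origin (TCP) lies at the very end of the fingers, on their centre line; the grasp point (between the pads) lies 19 mm behind it; z points along the fingers, y is the line along which they close (so a half turn about z gives the same grasp; the last joint's range is limited). The gripper opens to 85 mm and grips with 20 to 120 N. Pads are 22 mm wide; open, the fingers measure 114 mm over their backs; the gripper's body (76 mm by 85 mm) begins 54 mm behind the grasp point. The pads swing forward as they close: fully open they stand 13 mm farther back than shut.
Start: joints at [1.172, 0.477, 0.022, 1.555, -0.011, 1.109, -0.083], TCP at [0.194, -0.647, 0.231] pointing down, gripper open.
Joint ranges: [-2.96, 2.96], [-0.34, 2.1], [-1.41, 1.46], [0.24, 2.44], [-1.37, 4.51], [0.17, 1.92], [-2.96, 2.96]. Speed limits (rad/s): [2.39, 2.39, 3.14, 3.14, 3.14, 3.14, 3.14].

INTERFACE

Orientations are given as a unit quaternion [w, x, y, z].
In Python, from station import get_obs, read_camera, hand_in gives the robot as it stands.
- The arm moves only by the tool arm_command, never from a script. Its argument "commands" is one flat list of numbers, 7 for each row, row after row: the shift along the tool's x, y, z in m, then the turn, a rotation vector about the tool's x, y, z in degrees, then the opening, from 0 (shut) to 1 (fully open). In form: [tx, ty, tz, rx, ry, rz, fingers, tx, ty, tz, rx, ry, rz, fingers, ...]. A call has 1 to 8 rows; each row is the pose to reach, as a shift and turn from the pose commanded when the call began, along the tool's axes at that moment; what a row does not reach only later rows make up. A row lasts 1/10 s, in which the tool goes at most 50 mm and 8.59 degrees, less where a joint would pass 70% of its speed; a pose out of reach is approached as far as the arm can. A call with a gripper value outside its range is refused whole. The fingers move at their own pace and stop on an object; "force" is the grip in N (left out, the last holds). Time passes only in rows, so rows that repeat a pose let the fingers close. It gives the time, the measured TCP pose, the force, the opening and the grip force at its end, in the units of the state.
- get_obs(): the state, without advancing time (a new reading comes with each control period).
- read_camera(name): name is "side" or "top"; returns a dict with "img" (420x560x3 uint8, red, green, blue), "camera_matrix" (3x3 intrinsics, pixels), "pose" (4x4, takes a point from camera to world coordinates). Camera axes: x right, y down, z forward; pixel columns grow to the right and rows downward; lengths in m; the calibration is good to about 2 mm. A picture is of the moment at which its call begins. There is no depth.
- hand_in(): hands the job in; it is judged then, once.
The state is a dict: "t": time; "q": joint angles; "joint_vel": joint speeds; "joint_torque": joint torques, N m; "eef_pos": TCP position; "tool_rot": TCP orientation; "contact_force": force on the tool from outside, world axes, zero at the start; "torque": the same for the moment, N m; "gripper_width": opening from 0.0 (shut) to 1.0 (fully open); "grasp_force": force on a finger pad.
Only numpy, scipy, OpenCV 4.12 (cv2) and the standard library are available. Lean on these libraries where they do the work, as an engineer would, in place of code of your own. Each camera call takes 0.05 s, during which the arm holds its last target. There are 200 camera calls.

## Working session

There is one attempt and no reset: what is moved stays moved. The work goes in short steps, Python scripts to look and compute and a tool call to move; the robot and the scene stay as the last step left them, time stands still between calls to the robot, and variables do not carry over. Pictures are saved under pics/ and viewed, at most 14 in all, crops included, and the job is handed in when it is done.

Besides the shell and the picture viewer there is one more tool, called after "Request:" in YAML: its name, and indented under it one key for each argument. arm_command: Moves the arm, as the interface text tells. Its arguments: {"type":"object","properties":{"commands":{"type":"array","items":{"type":"number"}},"force":{"type":"number"}},"required":["commands"]}

```bash
ls; mkdir -p pics; python3 - <<'E'
from station import *
import cv2
o=get_obs();print(o['t'],o['eef_pos'],o['tool_rot'],o['gripper_width'])
for n in('top','side'):
    c=read_camera(n);cv2.imwrite(f'pics/{n}0.png',c['img'][...,::-1]);print(c['camera_matrix'],c['pose'])
E
```

```text
pics
0.0 [ 0.19336444 -0.64610684  0.23032363] [-8.83568198e-04  9.89448161e-01  1.44884502e-01 -1.92982032e-04] 1.0021582441460963
[[527.02027073   0.         281.67423022]
 [  0.         527.02027073 209.01161734]
 [  0.           0.           1.        ]] [[ 0.01461253 -0.99142152  0.12988393  0.39883021]
 [-0.99955002 -0.01788692 -0.02407939 -0.15524311]
 [ 0.02619605 -0.12947362 -0.99123678  1.36962606]
 [ 0.          0.          0.          1.        ]]
[[510.17422476   0.         279.28562314]
 [  0.         510.17422476 208.34886994]
 [  0.           0.           1.        ]] [[ 0.98282075 -0.07824422  0.16715625  0.33916543]
 [-0.18383341 -0.49544615  0.84896313 -1.46429459]
 [ 0.01639046 -0.86510748 -0.50131866  0.82742527]
 [ 0.          0.          0.          1.        ]]
```

View pics/top0.png

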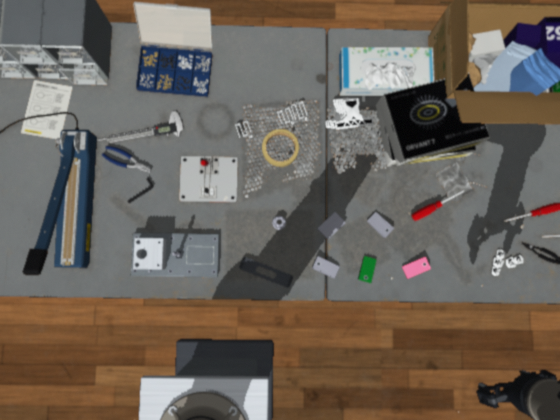

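View pics/side0.png

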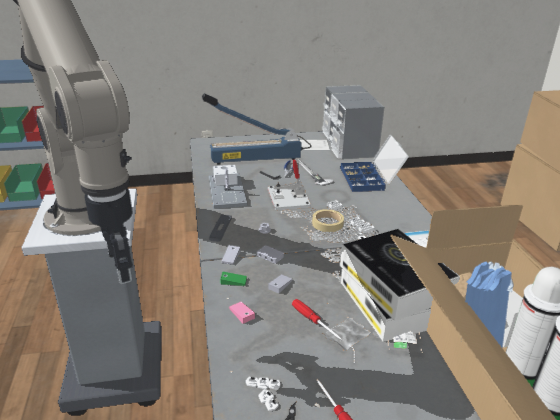

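The top view (image right = −y, up = +x) shows: plate about (178,254), aluminium block (148,254), stud base near (183,252), strap (265,270) and nut (279,222). There are three grey blocks at (332,224), (380,222) and (326,267). The look-alikes are green at (368,268) and pink at (417,267). The side view shows the same items, and I'll check the greys in a close crop.

```bash
python3 - <<'E'
import cv2,numpy as np
t=cv2.imread('pics/top0.png');s=cv2.imread('pics/side0.png')
z=lambda a,w,h:cv2.resize(a,(w,h),interpolation=cv2.INTER_CUBIC)
a=z(t[205:290,240:440],800,340);b=z(s[205:305,195:305],286,260);c=z(s[150:215,200:260],240,260);d=z(t[225:285,125:230],274,157)
r=np.zeros((260,800,3),np.uint8);r[:,:286]=b;r[:,286:526]=c;r[:157,526:]=d
cv2.imwrite('pics/crop0.png',np.vstack([a,r]))
E
```

```text
(no output)
```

View pics/crop0.png

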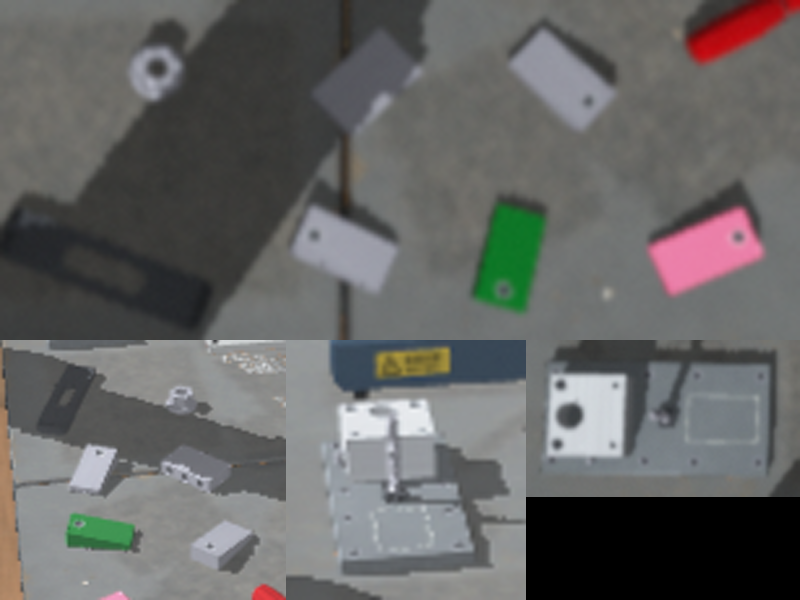

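Candidates in the top view:
- **Riser:** (332,224), the only grey block without a hole, half in shadow.
- **Wedges:** (380,222) with its hole at lower right, and (326,267) with its hole at upper left. The hole marks the thick end.
- **Rejected:** green (368,268) and pink (417,267).
- **Others:** the nut is at (279,222), the strap at (265,270), the scribed rectangle about (201,255) and the work top about (149,254).

Next I'll measure them.

```bash
cat > h.py <<'E'
import cv2,numpy as np
from station import *
def cam(n): c=read_camera(n); c['img']=np.ascontiguousarray(c['img'][...,::-1]); return c
def cast(c,px,z):
    px=np.atleast_2d(np.asarray(px,float)); K=c['camera_matrix'];P=c['pose']
    d=np.c_[(px[:,0]-K[0,2])/K[0,0],(px[:,1]-K[1,2])/K[1,1],np.ones(len(px))]@P[:3,:3].T
    return P[:3,3]+d*((z-P[2,3])/d[:,2])[:,None]
def proj(c,p):
    q=(np.atleast_2d(p)-c['pose'][:3,3])@c['pose'][:3,:3]; return (q[:,:2]/q[:,2:])*c['camera_matrix'][0,0]+c['camera_matrix'][:2,2]
def blob(c,box,lo,hi,z,S=4):
    "threshold an upsampled crop (x0,y0,x1,y1), largest blob -> rect on plane z: centre, sizes, angle of long axis"
    x0,y0,x1,y1=box; g=cv2.resize(c['img'][y0:y1,x0:x1],None,fx=S,fy=S,interpolation=cv2.INTER_LINEAR)
    m=cv2.inRange(g,np.array(lo,np.uint8),np.array(hi,np.uint8))
    cs,_=cv2.findContours(m,cv2.RETR_EXTERNAL,cv2.CHAIN_APPROX_NONE); k=max(cs,key=cv2.contourArea)[:,0]
    w=cast(c,(k+.5)/S-.5+[x0,y0],z)[:,:2]*1000
    r=cv2.minAreaRect(w.astype(np.float32)); b=cv2.boxPoints(r); e=[b[1]-b[0],b[2]-b[1]]; l=max(e,key=np.linalg.norm)
    return np.round(r[0],1),np.round(sorted(map(np.linalg.norm,e)),1),round(float(np.degrees(np.arctan2(l[1],l[0]))),1)
E
python3 - <<'E'
from h import *
c=cam('top');i=c['img']
for n,p in dict(wA=(378,220),wB=(330,270),riser=(330,222),floor=(350,290),shad=(300,240),strap=(248,262),nut=(279,222),work=(140,247),plate=(210,240)).items(): print(n,i[p[1],p[0]])
print('wA',blob(c,(360,205,402,244),(130,125,125),(255,)*3,.013))
print('wB',blob(c,(308,252,344,284),(130,125,125),(255,)*3,.013))
print('work',blob(c,(128,228,172,276),(190,)*3,(255,)*3,.056))
print('nut',blob(c,(268,212,290,234),(115,)*3,(255,)*3,.010))
print('strap',blob(c,(236,248,300,290),(0,0,0),(45,)*3,.012))
E
```

```text
wA [161 150 149]
wB [171 160 158]
riser [94 87 86]
floor [115 115 112]
shad [55 57 57]
strap [42 39 38]
nut [56 58 58]
work [219 214 208]
plate [129 122 115]
wA (array([ 539.9, -444.3]), array([36.1, 64. ], dtype=float32), 47.8)
wB (array([ 427.4, -303.3]), array([35. , 63.1], dtype=float32), 65.4)
work (array([454.3, 142.5]), array([67.1, 72.1], dtype=float32), 0.9)
nut (array([ 541.9, -177.6]), array([30.3, 35. ], dtype=float32), -44.0)
strap (array([ 399.1, -189.8]), array([32.5, 54. ], dtype=float32), 72.1)
```

```bash
python3 - <<'E'
from h import *
c=cam('top')
w=cast(c,np.array([(380,28),(420,72),(358,132),(312,92)])/4-.4+[240,205],.016)[:,:2]*1000
r=cv2.minAreaRect(w.astype(np.float32));print('riser hand',w.round(),r)
i=c['img'].astype(int);d=(i[...,0]-i[...,2]); x0,y0,x1,y1=310,205,352,244
f=cv2.resize(np.clip(d,0,50)[y0:y1,x0:x1].astype(np.float32),None,fx=4,fy=4)
for th in(5,6,7):
    cs,_=cv2.findContours((f>th).astype(np.uint8),0,cv2.CHAIN_APPROX_NONE);k=max(cs,key=cv2.contourArea)[:,0]
    r=cv2.minAreaRect((cast(c,(k+.5)/4-.5+[x0,y0],.016)[:,:2]*1000).astype(np.float32));print('riser',th,r)
# strap dark: hand corners
# scribed rect: bright lines on plate
g=cv2.cvtColor(c['img'],6)
print(g[236:276,184:220:1].max(), )
cv2.imwrite('pics/crop1.png',np.hstack([cv2.resize(c['img'][228:280,172:222],(400,416),interpolation=cv2.INTER_CUBIC),cv2.resize(cv2.convertScaleAbs(c['img'][248:290,238:294],alpha=2),(400,300),interpolation=cv2.INTER_CUBIC).repeat(1,0)[np.minimum(np.arange(416),299)]]))
E
```

```text
riser hand [[ 572. -326.]
 [ 544. -352.]
 [ 504. -312.]
 [ 529. -282.]] ((536.639404296875, -317.2183532714844), (39.00574493408203, 61.13698196411133), 43.989566802978516)
riser 5 ((536.6533813476562, -316.9264221191406), (41.38718795776367, 64.6065902709961), 44.95909881591797)
riser 6 ((536.6537475585938, -317.2462158203125), (40.01747131347656, 63.21636199951172), 44.96119689941406)
riser 7 ((536.912353515625, -317.9764099121094), (38.49873352050781, 61.43922424316406), 43.91073226928711)
157
```

View pics/crop1.png

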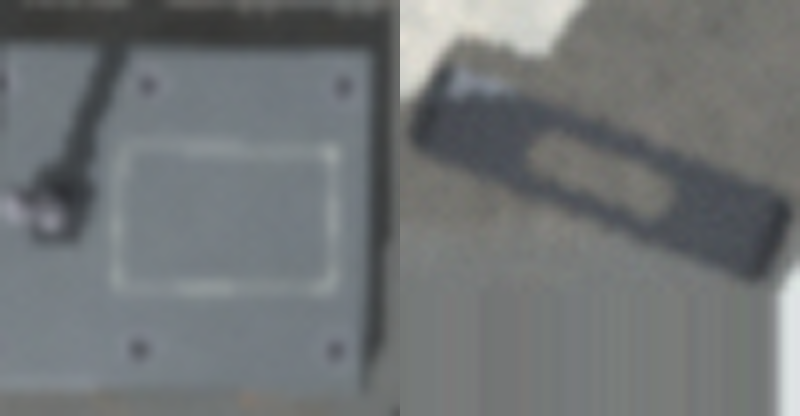

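The crop shows the scribed rectangle with crop corners (120,148), (335,150), (333,288) and (115,287), and the strap with its slot at about crop (600,178). I'll measure the strap by chroma and the plate by rectangle corners.

```bash
python3 - <<'E'
from h import *
c=cam('top');i=c['img'].astype(int)
w=cast(c,np.array([(120,148),(335,150),(333,288),(115,287)])/8-.4+[172,228],.014)[:,:2]*1000
m=w.mean(0);print('rect',m,np.linalg.norm(w-np.roll(w,1,0),axis=1))
x0,y0,x1,y1=236,246,300,292
f=cv2.resize(np.clip((i[...,0]-i[...,2]+20),0,60)[y0:y1,x0:x1].astype(np.float32),None,fx=4,fy=4)
g=cv2.resize(c['img'][y0:y1,x0:x1,1],None,fx=4,fy=4)
for th in(1,2,3):
    cs,h=cv2.findContours(((f>20+th)&(g<75)).astype(np.uint8),0,cv2.CHAIN_APPROX_NONE);k=max(cs,key=cv2.contourArea)[:,0]
    r=cv2.minAreaRect((cast(c,(k+.5)/4-.5+[x0,y0],.012)[:,:2]*1000).astype(np.float32));print('strap',th,r)
wk=np.array([454.3,142.5]); d=wk-m; print('dist',np.linalg.norm(d),np.degrees(np.arctan2(d[1],d[0])), 'stud',m+d*54/123)
print('slot',cast(c,np.array([200/7.14+238-.4,178/7.14+248-.4]),.012))
s=cam('side');cs_=cast(s,[270,255],.016);print('side riser',cs_)
R=cv2.Rodrigues  # tool axes
from scipy.spatial.transform import Rotation as Ro
q=get_obs()['tool_rot'];print(Ro.from_quat(np.roll(q,-1)).as_matrix().round(3))
E
```

```text
rect [454.53282939  19.29214956] [44.25150004 68.58413967 43.98375138 69.23799824]
strap 1 ((396.88372802734375, -147.08799743652344), (145.14125061035156, 70.06941986083984), 69.52046203613281)
strap 2 ((411.324951171875, -152.5712890625), (143.41432189941406, 38.1074333190918), 69.4517822265625)
strap 3 ((413.3828125, -150.52822875976562), (136.50628662109375, 34.37261199951172), 69.26216888427734)
dist 123.20807043413912 90.10827334186565 stud [454.43061161  73.38340097]
slot [[ 0.4122347  -0.14954381  0.012     ]]
side riser [[ 0.5377354  -0.33669479  0.016     ]]
[[ 0.958  0.287 -0.   ]
 [ 0.287 -0.958  0.001]
 [-0.    -0.001 -1.   ]]
```

Measured, all sizes agreeing with the list:

| Thing | World position (mm) | Direction |
|---|---|---|
| Riser | (537,−317) | long axis 135° |
| Wedge A | (540,−444) | thick end at −132° |
| Wedge B | (427,−303) | thick end at 65° |
| Strap | (412,−151) | long axis 69° |
| Stud | (454.4,73.4) | plate +x about 90.4° |

The rectangle-to-work distance is 123.2 mm against 123 expected.

```bash
cat >> h.py <<'E'
from scipy.spatial.transform import Rotation as Ro
def plan(x,y,z,th,tilt=0):
    "tool shift and turn from the present pose to TCP x,y,z [mm], tool x at yaw th [deg], tilt about tool y"
    o=get_obs(); R=Ro.from_quat(np.roll(o['tool_rot'],-1)); p=np.array(o['eef_pos'])*1000
    t=np.radians(th);c,s=np.cos(t),np.sin(t)
    G=Ro.from_matrix(np.array([[c,s,0],[s,-c,0],[0,0,-1]]))*Ro.from_euler('y',tilt,degrees=True)
    sh=R.inv().apply(np.array([x,y,z])-p); tu=(R.inv()*G).as_rotvec(degrees=True)
    print('t',round(o['t'],2),'at',p.round(1),'shift',(sh/1000).round(4),'turn',tu.round(2),'F',np.round(o['contact_force'],1),'w',round(o['gripper_width'],3),'q7',round(float(o['q'][6]),2))
E
python3 -c "
from h import *
plan(536.7,-317.1,150,135)"
```

```text
t 0.3 at [ 193.5 -646.5  231. ] shift [ 0.4232 -0.2171  0.0811] turn [-2.0000e-02 -3.0000e-02 -1.1834e+02] F [ 0.4  0.3 -0. ] w 0.999 q7 -0.08
```

Request:
arm_command:
  commands: [0.4232, -0.2171, 0.081, 0, 0, -118.3, 1, 0.4232, -0.2171, 0.081, 0, 0, -118.3, 1, 0.4232, -0.2171, 0.081, 0, 0, -118.3, 1, 0.4232, -0.2171, 0.081, 0, 0, -118.3, 1, 0.4232, -0.2171, 0.081, 0, 0, -118.3, 1, 0.4232, -0.2171, 0.081, 0, 0, -118.3, 1, 0.4232, -0.2171, 0.081, 0, 0, -118.3, 1, 0.4232, -0.2171, 0.081, 0, 0, -118.3, 1]
  force: 60

```text
t: 1.1
eef_pos: [0.4792, -0.3723, 0.1641]
tool_rot: [0.0, 0.733, 0.68, -0.0]
contact_force: [0.8, -0.1, -0.0]
gripper_width: 1.0
grasp_force: 0.0
```

```bash
python3 -c "
from h import *
plan(536.7,-317.1,150,135)"
```

```text
t 1.1 at [ 479.2 -372.3  164.1] shift [0.0593 0.0532 0.0141] turn [ 1.000e-02  3.000e-02 -4.925e+01] F [ 0.8 -0.1 -0. ] w 1.0 q7 0.33
```

Request:
arm_command:
  commands: [0.0593, 0.0532, 0.0141, 0, 0, -49.2, 1, 0.0593, 0.0532, 0.0141, 0, 0, -49.2, 1, 0.0593, 0.0532, 0.0141, 0, 0, -49.2, 1, 0.0593, 0.0532, 0.0141, 0, 0, -49.2, 1, 0.0593, 0.0532, 0.0141, 0, 0, -49.2, 1, 0.0593, 0.0532, 0.0141, 0, 0, -49.2, 1, 0.0593, 0.0532, 0.0141, 0, 0, -49.2, 1, 0.0593, 0.0532, 0.0141, 0, 0, -49.2, 1]

```text
t: 1.9
eef_pos: [0.5357, -0.319, 0.15]
tool_rot: [-0.0, 0.387, 0.922, 0.0]
contact_force: [0.2, -0.3, -0.1]
gripper_width: 1.0
grasp_force: 0.0
```

```bash
python3 -c "
from h import *
c=cam('top')
plan(536.7,-317.1,3,135)
for n,b,z in(('nut',(266,209,293,237),.0125),('wA',(360,205,402,244),.013),('wB',(308,252,344,284),.013)):
  print(n,blob(c,b,(130,125,125),(255,)*3,z))
cv2.imwrite('pics/c2.png',np.hstack([cv2.resize(c['img'][205:290,230:360],(520,340),interpolation=2),cv2.resize(cam('side')['img'][220:245,250:280],(280,340),interpolation=2)]))
"
```

```text
t 1.95 at [ 535.8 -318.9  150.1] shift [0.0007 0.0019 0.1471] turn [-0.    0.   -0.55] F [-0.5  0.1  0.5] w 1.001 q7 0.95
nut (array([ 544.5, -173.8]), array([19.6, 32.2], dtype=float32), -24.8)
wA (array([ 540.4, -472.4]), array([14.4, 22.9], dtype=float32), 1.0)
wB (array([ 429.1, -299.6]), array([35.7, 55.5], dtype=float32), 65.5)
```

View pics/c2.png

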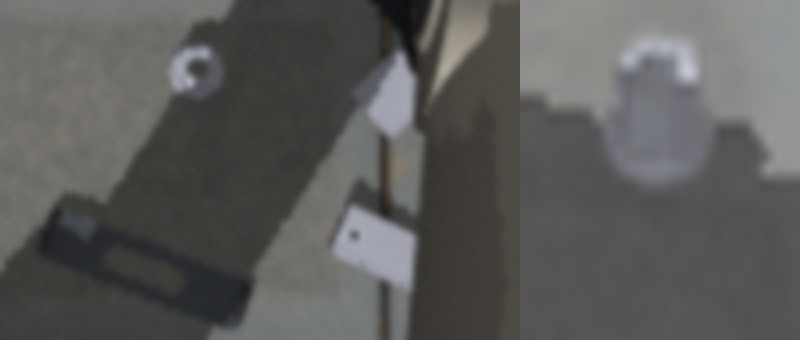

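The crop confirms the nut at crop (196,72) and the strap. The riser at crop (390,95) lies under the open gripper, so I descend and grip it.

Request:
arm_command:
  commands: [0.0007, 0.0019, 0.1, 0, 0, -0.5, 1, 0.0007, 0.0019, 0.13, 0, 0, -0.5, 1, 0.0007, 0.0019, 0.147, 0, 0, -0.5, 1, 0.0007, 0.0019, 0.147, 0, 0, -0.5, 1, 0.0007, 0.0019, 0.147, 0, 0, -0.5, 0.3, 0.0007, 0.0019, 0.147, 0, 0, -0.5, 0, 0.0007, 0.0019, 0.147, 0, 0, -0.5, 0, 0.0007, 0.0019, 0.147, 0, 0, -0.5, 0]

```text
t: 2.8
eef_pos: [0.5387, -0.3179, 0.0063]
tool_rot: [0.003, 0.382, 0.924, -0.0]
contact_force: [-0.9, 0.3, 7.5]
gripper_width: 0.445
grasp_force: 60.3
```

Request:
arm_command:
  commands: [0, 0, 0, 0, 0, 0, 0, 0, 0, 0, 0, 0, 0, 0, 0, 0, 0, 0, 0, 0, 0, 0, 0, 0, 0, 0, 0, 0, 0, 0, 0, 0, 0, 0, 0]

```text
t: 3.3
eef_pos: [0.5388, -0.3179, 0.0063]
tool_rot: [0.003, 0.382, 0.924, -0.0]
contact_force: [-0.7, 1.1, 7.2]
gripper_width: 0.447
grasp_force: 60.3
```

```bash
python3 -c "
from h import *
plan(454.5,19.3,110,90.4)"
```

```text
t 3.3 at [ 538.8 -317.9    6.3] shift [ 0.2972  0.1795 -0.1049] turn [ 0.18  0.24 44.69] F [-0.7  1.1  7.2] w 0.447 q7 0.85
```

Request:
arm_command:
  commands: [0, 0, -0.04, 0, 0, 0, 0, 0, 0, -0.08, 0, 0, 0, 0, 0.2972, 0.1795, -0.105, 0, 0, 44.7, 0, 0.2972, 0.1795, -0.105, 0, 0, 44.7, 0, 0.2972, 0.1795, -0.105, 0, 0, 44.7, 0, 0.2972, 0.1795, -0.105, 0, 0, 44.7, 0, 0.2972, 0.1795, -0.105, 0, 0, 44.7, 0, 0.2972, 0.1795, -0.105, 0, 0, 44.7, 0]

```text
t: 4.1
eef_pos: [0.4643, -0.0263, 0.1059]
tool_rot: [0.001, 0.706, 0.708, 0.001]
contact_force: [2.2, 0.9, -3.4]
gripper_width: 0.445
grasp_force: 63.2
```

```bash
python3 -c "
from h import *
plan(454.5,19.3,110,90.4)"
```

```text
t 4.1 at [464.3 -26.3 105.9] shift [ 0.0457 -0.0097 -0.0042] turn [ 0.13  0.04 -0.27] F [ 2.2  0.9 -3.4] w 0.445 q7 -0.28
```

Request:
arm_command:
  commands: [0.0457, -0.0097, 0, 0, 0, -0.3, 0, 0.0457, -0.0097, 0, 0, 0, -0.3, 0, 0.0457, -0.0097, 0, 0, 0, -0.3, 0, 0.0457, -0.0097, 0, 0, 0, -0.3, 0]

```text
t: 4.5
eef_pos: [0.455, 0.0167, 0.105]
tool_rot: [0.001, 0.703, 0.711, 0.0]
contact_force: [0.6, -1.1, -3.9]
gripper_width: 0.446
grasp_force: 63.2
```

```bash
python3 -c "
from h import *
c=cam('side');c2=cam('top')
plan(454.5,19.3,21,90.4)
cv2.imwrite('pics/c3.png',np.hstack([cv2.resize(c['img'][110:220,180:290],(400,400),interpolation=2),cv2.resize(c2['img'][200:300,120:220],(400,400),interpolation=2)]))
"
```

```text
t 4.6 at [455.   16.2 104.7] shift [ 0.0031 -0.0005  0.0837] turn [0.02 0.03 0.16] F [ 0.2 -0.9 -3.4] w 0.441 q7 -0.38
```

View pics/c3.png

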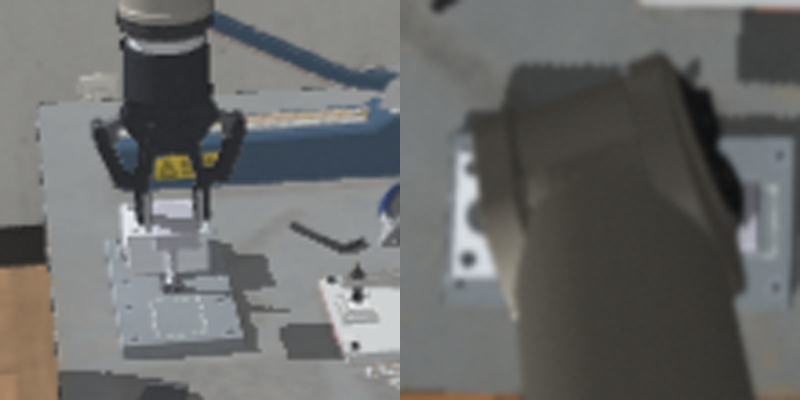

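The side crop shows the riser held level between the fingers at crop (172,207), above the plate. I lower it onto the rectangle.

Request:
arm_command:
  commands: [0.0031, -0.0005, 0.04, 0, 0, 0.2, 0, 0.0031, -0.0005, 0.07, 0, 0, 0.2, 0, 0.0031, -0.0005, 0.082, 0, 0, 0.2, 0, 0.0031, -0.0005, 0.084, 0, 0, 0.2, 0, 0.0031, -0.0005, 0.084, 0, 0, 0.2, 0]

```text
t: 5.1
eef_pos: [0.4546, 0.0202, 0.0206]
tool_rot: [0.0, 0.704, 0.71, -0.0]
contact_force: [1.0, -0.8, -3.7]
gripper_width: 0.448
grasp_force: 65.6
```

```bash
python3 -c "
from h import *
plan(454.5,19.3,20,90.4)"
```

```text
t 5.1 at [454.6  20.2  20.6] shift [-0.0009 -0.0001  0.0006] turn [0.   0.01 0.04] F [ 1.  -0.8 -3.7] w 0.448 q7 -0.51
```

Request:
arm_command:
  commands: [-0.0009, 0, 0.001, 0, 0, 0, 0, -0.0009, 0, 0.002, 0, 0, 0, 0, -0.0009, 0, 0.002, 0, 0, 0, 0]

```text
t: 5.4
eef_pos: [0.4551, 0.0196, 0.0195]
tool_rot: [0.001, 0.704, 0.71, 0.001]
contact_force: [-1.3, -1.2, 4.2]
gripper_width: 0.445
grasp_force: 66.4
```

Request:
arm_command:
  commands: [0, 0, 0, 0, 0, 0, 0.7, 0, 0, 0, 0, 0, 0, 0.8, 0, 0, 0, 0, 0, 0, 0.8, 0, 0, 0, 0, 0, 0, 0.8, 0, 0, -0.03, 0, 0, 0, 0.8, 0, 0, -0.08, 0, 0, 0, 1, 0, 0, -0.13, 0, 0, 0, 1, 0, 0, -0.13, 0, 0, 0, 1]

```text
t: 6.2
eef_pos: [0.4584, 0.0207, 0.1543]
tool_rot: [0.004, 0.704, 0.71, 0.004]
contact_force: [1.4, -0.0, -0.5]
gripper_width: 1.001
grasp_force: 0.0
```

```bash
python3 -c "
from h import *
plan(539.9,-444.3,110,47.8)"
```

```text
t 6.2 at [458.4  20.7 154.3] shift [-0.4658  0.0769  0.045 ] turn [ 0.6  -0.26 42.71] F [ 1.4 -0.  -0.5] w 1.001 q7 -0.34
```

Request:
arm_command:
  commands: [-0.4658, 0.0769, 0.045, 0, 0, 42.7, 1, -0.4658, 0.0769, 0.045, 0, 0, 42.7, 1, -0.4658, 0.0769, 0.045, 0, 0, 42.7, 1, -0.4658, 0.0769, 0.045, 0, 0, 42.7, 1, -0.4658, 0.0769, 0.045, 0, 0, 42.7, 1, -0.4658, 0.0769, 0.045, 0, 0, 42.7, 1, -0.4658, 0.0769, 0.045, 0, 0, 42.7, 1, -0.4658, 0.0769, 0.045, 0, 0, 42.7, 1]

```text
t: 7.0
eef_pos: [0.5223, -0.3741, 0.1096]
tool_rot: [-0.0, 0.914, 0.405, -0.0]
contact_force: [1.3, 0.6, -0.5]
gripper_width: 1.002
grasp_force: 0.0
```

```bash
python3 -c "
from h import *
plan(539.9,-444.3,110,47.8)"
```

```text
t 7.0 at [ 522.3 -374.1  109.6] shift [-0.0403  0.0601 -0.0005] turn [-0.05  0.02  0.03] F [ 1.3  0.6 -0.5] w 1.002 q7 -0.31
```

Request:
arm_command:
  commands: [-0.0403, 0.0601, 0, 0, 0, 0, 1, -0.0403, 0.0601, 0, 0, 0, 0, 1, -0.0403, 0.0601, 0, 0, 0, 0, 1, -0.0403, 0.0601, 0, 0, 0, 0, 1, -0.0403, 0.0601, 0, 0, 0, 0, 1]

```text
t: 7.5
eef_pos: [0.5402, -0.4405, 0.11]
tool_rot: [-0.001, 0.914, 0.406, -0.0]
contact_force: [0.5, -0.4, -0.3]
gripper_width: 1.002
grasp_force: 0.0
```

```bash
python3 -c "
from h import *
c=cam('top')
plan(539.9,-444.3,7,47.8)
print('riser',blob(c,(180,230,222,280),(140,)*3,(255,)*3,.030))
cv2.imwrite('pics/c4.png',np.hstack([cv2.resize(c['img'][220:290,120:240],(480,280),interpolation=2),cv2.resize(cam('side')['img'][150:220,200:260],(240,280),interpolation=2)]))
"
```

```text
t 7.55 at [ 540.3 -440.5  110.3] shift [-0.0031  0.0023  0.1033] turn [-0.07 -0.03  0.14] F [-0.8 -1.   0.8] w 1.0 q7 -0.23
riser (array([451.3,  18.1]), array([44.3, 72.5], dtype=float32), 89.9)
```

View pics/c4.png

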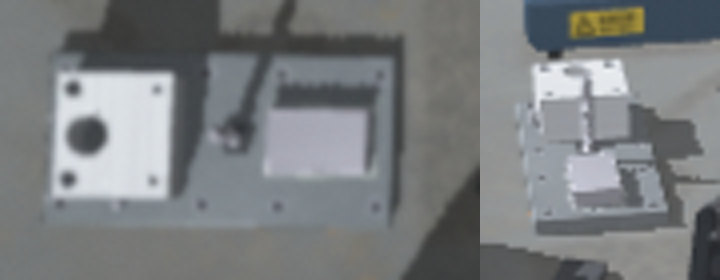

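The crop shows the riser inside the scribed rectangle at crop (315,143), square to the plate. On to wedge A.

Request:
arm_command:
  commands: [-0.0031, 0.0023, 0.05, 0, 0, 0, 1, -0.0031, 0.0023, 0.09, 0, 0, 0, 1, -0.0031, 0.0023, 0.104, 0, 0, 0, 1, -0.0031, 0.0023, 0.104, 0, 0, 0, 1, -0.0031, 0.0023, 0.104, 0, 0, 0, 0, -0.0031, 0.0023, 0.104, 0, 0, 0, 0, -0.0031, 0.0023, 0.104, 0, 0, 0, 0, -0.0031, 0.0023, 0.104, 0, 0, 0, 0]

```text
t: 8.4
eef_pos: [0.5408, -0.4473, 0.0087]
tool_rot: [0.001, 0.914, 0.405, 0.001]
contact_force: [0.1, 0.4, 5.1]
gripper_width: 0.372
grasp_force: 59.1
```

Request:
arm_command:
  commands: [0, 0, 0, 0, 0, 0, 0, 0, 0, 0, 0, 0, 0, 0]

```text
t: 8.6
eef_pos: [0.5408, -0.4473, 0.0087]
tool_rot: [0.001, 0.914, 0.405, 0.001]
contact_force: [-0.6, 0.6, 7.2]
gripper_width: 0.372
grasp_force: 59.0
```

```bash
python3 -c "
from h import *
c=cam('top')
print('riser',blob(c,(180,230,222,280),(145,130,125),(255,)*3,.030))
print('riser',blob(c,(180,230,222,280),(152,138,135),(255,)*3,.030))
plan(454.5,19.3,110,90.4)"
```

```text
riser (array([451.7,  18.6]), array([47.2, 75.5], dtype=float32), -89.1)
riser (array([451.3,  18.4]), array([44.3, 73.1], dtype=float32), 89.9)
t 8.65 at [ 540.8 -447.3    8.7] shift [ 0.2877 -0.377  -0.1024] turn [  0.17   0.05 -42.6 ] F [-1.7  0.5  6.3] w 0.369 q7 -0.24
```

Request:
arm_command:
  commands: [0, 0, -0.05, 0, 0, 0, 0, 0, 0, -0.1, 0, 0, 0, 0, 0.2877, -0.377, -0.112, 0, 0, -42.6, 0, 0.2877, -0.377, -0.112, 0, 0, -42.6, 0, 0.2877, -0.377, -0.112, 0, 0, -42.6, 0, 0.2877, -0.377, -0.112, 0, 0, -42.6, 0, 0.2877, -0.377, -0.112, 0, 0, -42.6, 0, 0.2877, -0.377, -0.112, 0, 0, -42.6, 0]

```text
t: 9.45
eef_pos: [0.4843, -0.1499, 0.1146]
tool_rot: [0.0, 0.703, 0.711, 0.0]
contact_force: [1.9, 2.0, -3.1]
gripper_width: 0.365
grasp_force: 60.7
```

```bash
python3 -c "
from h import *
plan(454,20.5,110,90.4)"
```

```text
t 9.45 at [ 484.3 -149.9  114.6] shift [ 0.1708 -0.0285  0.0045] turn [0.03 0.02 0.22] F [ 1.9  2.  -3.1] w 0.365 q7 -0.02
```

Request:
arm_command:
  commands: [0.1708, -0.0285, 0.0045, 0, 0, 0.2, 0, 0.1708, -0.0285, 0.0045, 0, 0, 0.2, 0, 0.1708, -0.0285, 0.0045, 0, 0, 0.2, 0, 0.1708, -0.0285, 0.0045, 0, 0, 0.2, 0, 0.1708, -0.0285, 0.0045, 0, 0, 0.2, 0, 0.1708, -0.0285, 0.0045, 0, 0, 0.2, 0]

```text
t: 10.05
eef_pos: [0.4555, 0.0191, 0.11]
tool_rot: [0.0, 0.705, 0.709, -0.0]
contact_force: [1.1, -0.5, -2.9]
gripper_width: 0.368
grasp_force: 60.7
```

```bash
python3 -c "
from h import *
plan(454,20.5,40,90.4)"
```

```text
t 10.05 at [455.5  19.1 110. ] shift [ 0.0015 -0.0015  0.0699] turn [ 0.03  0.04 -0.11] F [ 1.1 -0.5 -2.9] w 0.368 q7 -0.4
```

Request:
arm_command:
  commands: [0.0015, -0.0015, 0.04, 0, 0, 0, 0, 0.0015, -0.0015, 0.062, 0, 0, 0, 0, 0.0015, -0.0015, 0.069, 0, 0, 0, 0, 0.0015, -0.0015, 0.071, 0, 0, 0, 0, 0.0015, -0.0015, 0.072, 0, 0, 0, 0, 0.0015, -0.0015, 0.072, 0, 0, 0, 0]

```text
t: 10.65
eef_pos: [0.4533, 0.0188, 0.0386]
tool_rot: [0.0, 0.707, 0.708, -0.001]
contact_force: [-3.1, -0.2, 2.0]
gripper_width: 0.367
grasp_force: 61.5
```

Request:
arm_command:
  commands: [0, 0, 0, 0, 0, 0, 0.6, 0, 0, 0, 0, 0, 0, 0.7, 0, 0, 0, 0, 0, 0, 0.75, 0, 0, 0, 0, 0, 0, 0.75, 0, 0, -0.03, 0, 0, 0, 0.8, 0, 0, -0.07, 0, 0, 0, 1, 0, 0, -0.1, 0, 0, 0, 1, 0, 0, -0.1, 0, 0, 0, 1]

```text
t: 11.45
eef_pos: [0.4568, 0.021, 0.1413]
tool_rot: [0.003, 0.706, 0.708, 0.003]
contact_force: [0.8, 0.3, -0.2]
gripper_width: 0.995
grasp_force: 0.0
```

```bash
python3 -c "
from h import *
plan(427.4,-303.3,110,65.4)"
```

```text
t 11.45 at [456.8  21.  141.3] shift [-0.3242 -0.0308  0.0311] turn [ 0.42 -0.1  24.8 ] F [ 0.8  0.3 -0.2] w 0.995 q7 -0.37
```

Request:
arm_command:
  commands: [-0.3242, -0.0308, 0.031, 0, 0, 24.8, 1, -0.3242, -0.0308, 0.031, 0, 0, 24.8, 1, -0.3242, -0.0308, 0.031, 0, 0, 24.8, 1, -0.3242, -0.0308, 0.031, 0, 0, 24.8, 1, -0.3242, -0.0308, 0.031, 0, 0, 24.8, 1, -0.3242, -0.0308, 0.031, 0, 0, 24.8, 1, -0.3242, -0.0308, 0.031, 0, 0, 24.8, 1, -0.3242, -0.0308, 0.031, 0, 0, 24.8, 1]

```text
t: 12.25
eef_pos: [0.4223, -0.3084, 0.1053]
tool_rot: [0.0, 0.843, 0.537, -0.001]
contact_force: [-0.0, 0.6, -0.1]
gripper_width: 0.999
grasp_force: 0.0
```

```bash
python3 -c "
from h import *
c=cam('top')
cv2.imwrite('pics/c5.png',np.hstack([cv2.resize(c['img'][220:290,120:240],(480,280),interpolation=2),cv2.resize(cam('side')['img'][150:220,200:260],(240,280),interpolation=2)]))
plan(427.4,-303.3,7,65.4)"
```

```text
t 12.35 at [ 423.8 -303.6  105.7] shift [0.0018 0.0033 0.0987] turn [-0.09 -0.02 -0.06] F [0.7 1.4 0.6] w 0.997 q7 -0.07
```

View pics/c5.png

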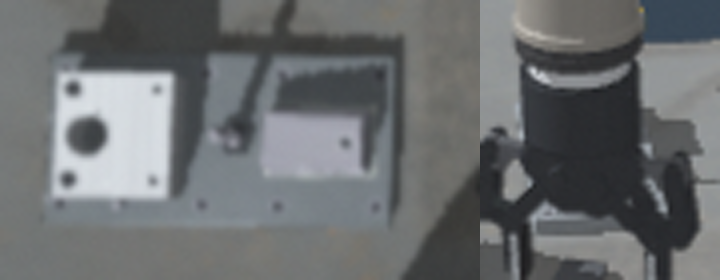

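Wedge A sits on the riser with its hole (thick end) at crop (346,143), away from the stud. Now wedge B.

Request:
arm_command:
  commands: [0.0018, 0.0033, 0.05, 0, 0, 0, 1, 0.0018, 0.0033, 0.085, 0, 0, 0, 1, 0.0018, 0.0033, 0.098, 0, 0, 0, 1, 0.0018, 0.0033, 0.098, 0, 0, 0, 1, 0.0018, 0.0033, 0.098, 0, 0, 0, 0, 0.0018, 0.0033, 0.098, 0, 0, 0, 0, 0.0018, 0.0033, 0.098, 0, 0, 0, 0, 0.0018, 0.0033, 0.098, 0, 0, 0, 0]

```text
t: 13.15
eef_pos: [0.4289, -0.3041, 0.0101]
tool_rot: [0.001, 0.842, 0.54, 0.0]
contact_force: [-1.6, 1.5, 14.5]
gripper_width: 0.366
grasp_force: 58.1
```

Request:
arm_command:
  commands: [0, 0, 0, 0, 0, 0, 0, 0, 0, 0, 0, 0, 0, 0]

```text
t: 13.35
eef_pos: [0.4289, -0.3041, 0.0103]
tool_rot: [0.001, 0.842, 0.54, 0.0]
contact_force: [-2.4, 0.9, 10.7]
gripper_width: 0.358
grasp_force: 58.5
```

```bash
python3 -c "
from h import *
c=cam('top')
for t in(135,145): print('wA',blob(c,(180,230,222,280),(t+10,t,t),(255,)*3,.044))
plan(454,20.5,120,90.4)"
```

```text
wA (array([449.2,  16.8]), array([41.1, 74.5], dtype=float32), 89.1)
wA (array([448.8,  20.2]), array([38.1, 64.8], dtype=float32), 87.5)
t 13.4 at [ 428.9 -304.    10.3] shift [ 0.3055 -0.112  -0.1101] turn [  0.11   0.06 -25.  ] F [-0.6  0.8 10.4] w 0.36 q7 -0.14
```

Request:
arm_command:
  commands: [0, 0, -0.05, 0, 0, 0, 0, 0, 0, -0.1, 0, 0, 0, 0, 0.3055, -0.112, -0.11, 0, 0, -25, 0, 0.3055, -0.112, -0.11, 0, 0, -25, 0, 0.3055, -0.112, -0.11, 0, 0, -25, 0, 0.3055, -0.112, -0.11, 0, 0, -25, 0, 0.3055, -0.112, -0.11, 0, 0, -25, 0, 0.3055, -0.112, -0.11, 0, 0, -25, 0]

```text
t: 14.2
eef_pos: [0.4511, -0.003, 0.1184]
tool_rot: [0.0, 0.705, 0.709, 0.0]
contact_force: [2.0, 1.4, -2.0]
gripper_width: 0.357
grasp_force: 59.6
```

```bash
python3 -c "
from h import *
plan(453,22,120,90.4,-8.9)"
```

```text
t 14.2 at [451.1  -3.  118.4] shift [ 0.025   0.0021 -0.0016] turn [ 0.04 -8.87 -0.03] F [ 2.   1.4 -2. ] w 0.357 q7 -0.34
```

Request:
arm_command:
  commands: [0.025, 0.0021, -0.0016, 0, -8.9, 0, 0, 0.025, 0.0021, -0.0016, 0, -8.9, 0, 0, 0.025, 0.0021, -0.0016, 0, -8.9, 0, 0, 0.025, 0.0021, -0.0016, 0, -8.9, 0, 0, 0.025, 0.0021, -0.0016, 0, -8.9, 0, 0]

```text
t: 14.7
eef_pos: [0.4529, 0.0184, 0.1194]
tool_rot: [0.055, 0.704, 0.706, -0.055]
contact_force: [-0.0, -0.4, -2.1]
gripper_width: 0.358
grasp_force: 59.5
```

```bash
python3 -c "
from h import *
plan(453,22,54,90.4,-8.9)
print(Ro.from_quat(np.roll(get_obs()['tool_rot'],-1)).as_matrix().round(3))
cv2.imwrite('pics/c6.png',cv2.resize(cam('side')['img'][130:220,180:290],(550,450),interpolation=2))"
```

```text
t 14.7 at [452.9  18.4 119.4] shift [0.0137 0.0001 0.064 ] turn [-0.07  0.01 -0.18] F [-0.  -0.4 -2.1] w 0.358 q7 -0.62
[[-0.004  1.    -0.   ]
 [ 0.988  0.004 -0.155]
 [-0.155 -0.001 -0.988]]
```

View pics/c6.png

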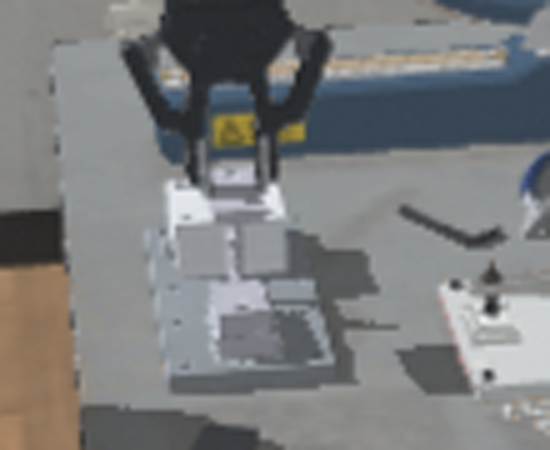

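The wedge is held at crop (235,190), tilted as intended, above the stack at (240,320). I lower it.

Request:
arm_command:
  commands: [0.009, 0, 0.035, 0, 0, 0, 0, 0.012, 0, 0.055, 0, 0, 0, 0, 0.0135, 0, 0.062, 0, 0, 0, 0, 0.0137, 0, 0.064, 0, 0, 0, 0, 0.0138, 0, 0.065, 0, 0, 0, 0, 0.0138, 0, 0.065, 0, 0, 0, 0]

```text
t: 15.35
eef_pos: [0.454, 0.0239, 0.0539]
tool_rot: [0.056, 0.703, 0.707, -0.054]
contact_force: [-0.1, -0.4, -2.7]
gripper_width: 0.357
grasp_force: 59.8
```

Request:
arm_command:
  commands: [-0.0015, 0, 0.001, 0, 0, 0, 0, -0.0013, 0, 0.0025, 0, 0, 0, 0, -0.0013, 0, 0.0025, 0, 0, 0, 0]

```text
t: 15.65
eef_pos: [0.4543, 0.0231, 0.0531]
tool_rot: [0.056, 0.702, 0.708, -0.054]
contact_force: [-6.5, 2.1, 21.7]
gripper_width: 0.358
grasp_force: 65.1
```

Request:
arm_command:
  commands: [0, 0, -0.0015, 0, 0, 0, 0, 0, 0, -0.0015, 0, 0, 0, 0.6, 0, 0, -0.0015, 0, 0, 0, 0.7, 0, 0, -0.0015, 0, 0, 0, 0.75, 0, 0, -0.0015, 0, 0, 0, 0.75, 0, 0, -0.04, 0, 0, 0, 0.8, 0, 0, -0.08, 0, 0, 0, 1, 0, 0, -0.1, 0, 0, 0, 1]

```text
t: 16.45
eef_pos: [0.4543, 0.0389, 0.1522]
tool_rot: [0.056, 0.702, 0.708, -0.053]
contact_force: [1.2, -0.2, -0.2]
gripper_width: 1.0
grasp_force: 0.0
```

```bash
python3 -c "
from h import *
plan(412,-151,110,69.4)"
```

```text
t 16.45 at [454.3  38.9 152.2] shift [-0.1809 -0.0439  0.0707] turn [ 1.8   8.71 21.  ] F [ 1.2 -0.2 -0.2] w 1.0 q7 -0.61
```

Request:
arm_command:
  commands: [-0.1809, -0.0439, 0.0707, 1.8, 8.7, 21, 1, -0.1809, -0.0439, 0.0707, 1.8, 8.7, 21, 1, -0.1809, -0.0439, 0.0707, 1.8, 8.7, 21, 1, -0.1809, -0.0439, 0.0707, 1.8, 8.7, 21, 1, -0.1809, -0.0439, 0.0707, 1.8, 8.7, 21, 1, -0.1809, -0.0439, 0.0707, 1.8, 8.7, 21, 1, -0.1809, -0.0439, 0.0707, 1.8, 8.7, 21, 1]

```text
t: 17.15
eef_pos: [0.4112, -0.151, 0.1079]
tool_rot: [-0.0, 0.822, 0.57, -0.001]
contact_force: [0.2, 1.1, 0.3]
gripper_width: 0.997
grasp_force: 0.0
```

```bash
python3 -c "
from h import *
c=cam('top');s=cam('side')
cv2.imwrite('pics/c7.png',np.hstack([cv2.resize(c['img'][220:290,120:240],(480,280),interpolation=2),cv2.resize(s['img'][150:220,200:260],(240,280),interpolation=2)]))
plan(412,-151,6,69.4)"
```

```text
t 17.25 at [ 411.4 -150.6  108. ] shift [0.     0.0009 0.102 ] turn [-0.11  0.1   0.14] F [0.5 0.2 0.1] w 1.0 q7 -0.3
```

View pics/c7.png

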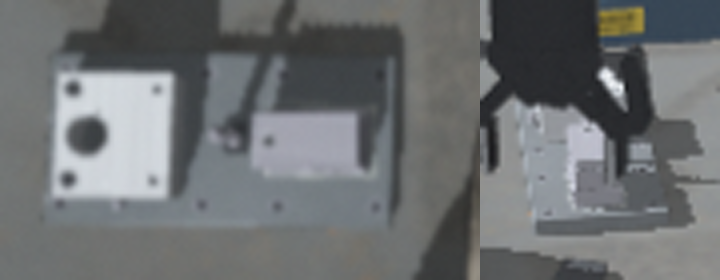

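Wedge B lies on wedge A with its hole at crop (268,141) on the stud side, so the thick ends are opposed and the top edges parallel. I grip the strap while measuring the pair.

Request:
arm_command:
  commands: [0, 0.0009, 0.05, 0, 0, 0, 1, 0, 0.0009, 0.085, 0, 0, 0, 1, 0, 0.0009, 0.1, 0, 0, 0, 1, 0, 0.0009, 0.1, 0, 0, 0, 1, 0, 0.0009, 0.1, 0, 0, 0, 0, 0, 0.0009, 0.1, 0, 0, 0, 0, 0, 0.0009, 0.1, 0, 0, 0, 0, 0, 0.0009, 0.1, 0, 0, 0, 0]

```text
t: 18.05
eef_pos: [0.4125, -0.1529, 0.0091]
tool_rot: [0.001, 0.822, 0.569, -0.001]
contact_force: [-1.3, 1.3, 19.3]
gripper_width: 0.361
grasp_force: 57.8
```

Request:
arm_command:
  commands: [0, 0, 0, 0, 0, 0, 0, 0, 0, 0, 0, 0, 0, 0]

```text
t: 18.25
eef_pos: [0.4125, -0.1529, 0.0092]
tool_rot: [0.001, 0.822, 0.569, -0.001]
contact_force: [-0.8, 1.6, 12.5]
gripper_width: 0.361
grasp_force: 58.3
```

```bash
python3 -c "
from h import *
c=cam('top')
for t in(140,150): print('wB',blob(c,(180,230,222,280),(t,t-10,t-10),(255,)*3,.056))
print('work',blob(c,(128,228,172,276),(190,)*3,(255,)*3,.056))
plan(454.4,71.4,140,90.4)"
```

```text
wB (array([449.4,  18.2]), array([41.7, 79.1], dtype=float32), -89.8)
wB (array([449.4,  21.6]), array([39.2, 69.9], dtype=float32), -89.8)
work (array([454.6, 142.6]), array([67.4, 72.6], dtype=float32), 0.1)
t 18.3 at [ 412.4 -152.9    9.2] shift [ 0.2244 -0.0398 -0.1313] turn [  0.     0.13 -21.05] F [-1.6  1.9 12.3] w 0.362 q7 -0.42
```

Request:
arm_command:
  commands: [0, 0, -0.05, 0, 0, 0, 0, 0, 0, -0.1, 0, 0, 0, 0, 0.2234, -0.0389, -0.132, 0, 0, -21, 0, 0.2234, -0.0389, -0.132, 0, 0, -21, 0, 0.2234, -0.0389, -0.132, 0, 0, -21, 0, 0.2234, -0.0389, -0.132, 0, 0, -21, 0, 0.2234, -0.0389, -0.132, 0, 0, -21, 0, 0.2234, -0.0389, -0.132, 0, 0, -21, 0]

```text
t: 19.1
eef_pos: [0.4547, 0.0756, 0.1405]
tool_rot: [-0.001, 0.702, 0.712, 0.0]
contact_force: [-0.4, -0.2, -3.8]
gripper_width: 0.358
grasp_force: 59.9
```

```bash
python3 -c "
from h import *
plan(455.5,70,115,90.4)"
```

```text
t 19.1 at [454.7  75.6 140.5] shift [-0.0057  0.0008  0.0255] turn [-0.02 -0.1   0.37] F [-0.4 -0.2 -3.8] w 0.358 q7 -0.49
```

Request:
arm_command:
  commands: [-0.0057, 0.0008, 0, 0, 0, 0.4, 0, -0.0057, 0.0008, 0.025, 0, 0, 0.4, 0, -0.0057, 0.0008, 0.025, 0, 0, 0.4, 0, -0.0057, 0.0008, 0.025, 0, 0, 0.4, 0]

```text
t: 19.5
eef_pos: [0.4537, 0.063, 0.114]
tool_rot: [-0.001, 0.708, 0.706, -0.003]
contact_force: [-0.4, -0.3, -5.4]
gripper_width: 0.357
grasp_force: 60.7
```

```bash
python3 -c "
from h import *
s=cam('side');c=cam('top')
plan(455.5,70,66,90.4)
cv2.imwrite('pics/c8.png',np.hstack([cv2.resize(s['img'][140:210,195:265],(400,400),interpolation=2),cv2.resize(c['img'][215:290,115:230],(400,400),interpolation=2)]))"
```

```text
t 19.6 at [454.9  63.9 115. ] shift [0.0062 0.0007 0.0489] turn [-0.15  0.08 -0.52] F [-0.2 -0.1 -4.3] w 0.351 q7 -0.51
```

View pics/c8.png

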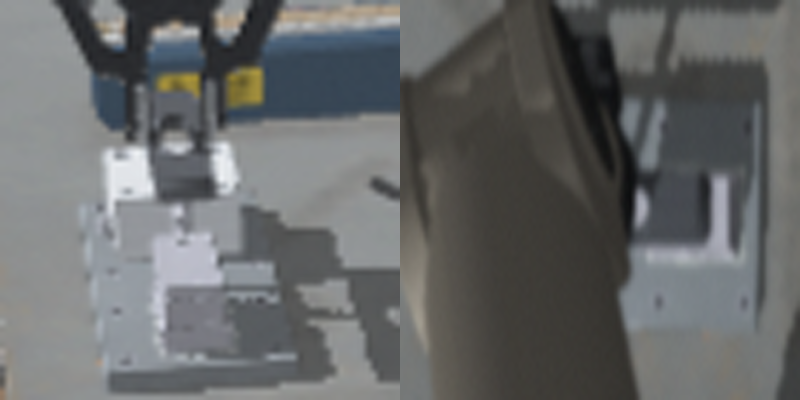

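The strap hangs level over the stack and work, at side crop (185,165), with its slot over the stud. I correct 6 mm along and lower it in stages, watching the force.

Request:
arm_command:
  commands: [0.0062, 0.0007, 0, 0, 0, -0.5, 0, 0.0062, 0.0007, 0, 0, 0, -0.5, 0, 0.0062, 0.0007, 0.015, 0, 0, -0.5, 0, 0.0062, 0.0007, 0.025, 0, 0, -0.5, 0, 0.0062, 0.0007, 0.03, 0, 0, -0.5, 0, 0.0062, 0.0007, 0.03, 0, 0, -0.5, 0]

```text
t: 20.2
eef_pos: [0.4547, 0.0708, 0.0837]
tool_rot: [-0.001, 0.704, 0.71, -0.002]
contact_force: [-0.4, 0.8, -4.8]
gripper_width: 0.35
grasp_force: 60.7
```

```bash
python3 -c "
from h import *
plan(455.5,70,66,90.4)"
```

```text
t 20.2 at [454.7  70.8  83.7] shift [-0.0008  0.0009  0.0177] turn [-0.28  0.08  0.08] F [-0.4  0.8 -4.8] w 0.35 q7 -0.56
```

Request:
arm_command:
  commands: [0, 0.0009, 0.01, 0, 0, 0, 0, 0, 0.0009, 0.015, 0, 0, 0, 0, 0, 0.0009, 0.0175, 0, 0, 0, 0, 0, 0.0009, 0.0175, 0, 0, 0, 0]

```text
t: 20.6
eef_pos: [0.4559, 0.0708, 0.0664]
tool_rot: [-0.001, 0.704, 0.71, -0.002]
contact_force: [-0.6, 0.2, -5.4]
gripper_width: 0.353
grasp_force: 60.7
```

Request:
arm_command:
  commands: [0, 0, 0.0015, 0, 0, 0, 0, 0, 0, 0.003, 0, 0, 0, 0, 0, 0, 0.003, 0, 0, 0, 0]

```text
t: 20.9
eef_pos: [0.4565, 0.0709, 0.0652]
tool_rot: [-0.0, 0.704, 0.71, -0.002]
contact_force: [-5.3, -1.0, 13.3]
gripper_width: 0.355
grasp_force: 64.5
```

Request:
arm_command:
  commands: [0, 0, -0.001, 0, 0, 0, 0, 0, 0, -0.001, 0, 0, 0, 0.6, 0, 0, -0.001, 0, 0, 0, 0.7, 0, 0, -0.001, 0, 0, 0, 0.75, 0, 0, -0.001, 0, 0, 0, 0.75, 0, 0, -0.03, 0, 0, 0, 0.8, 0, 0, -0.08, 0, 0, 0, 1, 0, 0, -0.1, 0, 0, 0, 1]

```text
t: 21.7
eef_pos: [0.4581, 0.0718, 0.1673]
tool_rot: [0.0, 0.704, 0.71, 0.0]
contact_force: [0.4, -1.1, 0.9]
gripper_width: 0.998
grasp_force: 0.0
```

```bash
python3 -c "
from h import *
plan(542,-176,120,60)"
```

```text
t 21.7 at [458.1  71.8 167.3] shift [-0.2485  0.0817  0.0474] turn [ 7.000e-02 -1.000e-02  3.048e+01] F [ 0.4 -1.1  0.9] w 0.998 q7 -0.46
```

Request:
arm_command:
  commands: [-0.4, 0.0, 0, 0, 0, 30, 1, -0.4, 0.0, 0, 0, 0, 30, 1, -0.4, 0.0, 0, 0, 0, 30, 1, -0.4, 0.0, 0, 0, 0, 30, 1, -0.4, 0.0, 0, 0, 0, 30, 1, -0.4, 0.0, 0, 0, 0, 30, 1, -0.4, 0.0, 0, 0, 0, 30, 1, -0.4, 0.0, 0, 0, 0, 30, 1]

```text
t: 22.5
eef_pos: [0.4594, -0.3312, 0.1644]
tool_rot: [-0.0, 0.864, 0.503, -0.002]
contact_force: [0.7, 0.8, 0.1]
gripper_width: 1.001
grasp_force: 0.0
```

```bash
python3 -c "
from h import *
s=cam('side');c=cam('top')
plan(542,-176,120,60)
i=2
cv2.imwrite('pics/c9.png',np.vstack([np.hstack([cv2.resize(s['img'][150:220,200:260],(300,350),interpolation=i),cv2.resize(c['img'][220:290,120:220],(500,350),interpolation=i)]),np.hstack([cv2.resize(s['img'][215:245,245:285],(320,240),interpolation=i),cv2.resize(c['img'][207:237,259:299],(320,240),interpolation=i),np.zeros((240,160,3),np.uint8)])]))"
```

```text
t 22.6 at [ 457.7 -337.4  164.1] shift [ 0.1821 -0.0081  0.043 ] turn [-0.02  0.34 -0.14] F [-0.6 -0.1 -1.2] w 1.001 q7 -0.11
```

View pics/c9.png

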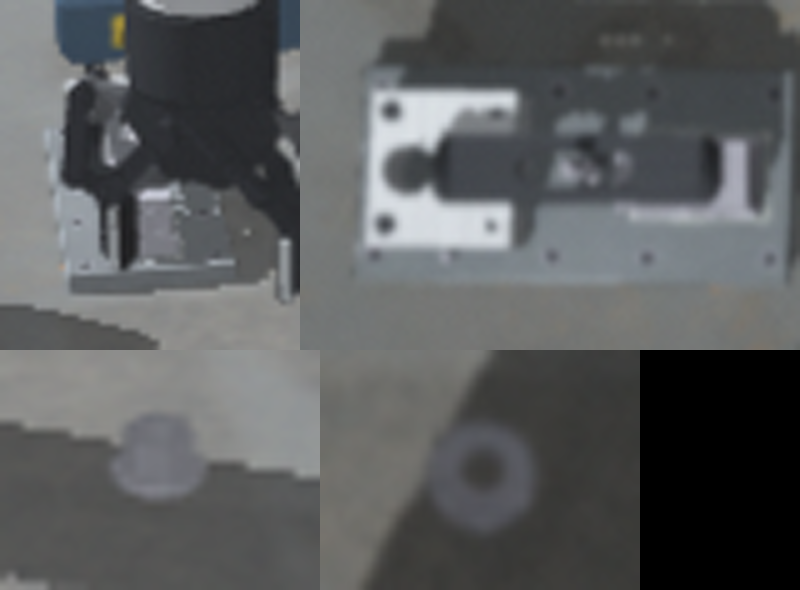

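The strap bridges over the stud, spanning top crop (435–722, 168) with the stud visible in the slot. The nut flange centre is at top crop (484,476). The earlier side crop showed one hexagon flat facing the side camera, so I grip across flats.

```bash
python3 -c "
from h import *
c=cam('top');s=cam('side')
print('nut flange',cast(c,[279.1,222.3],.005),'hole top',cast(c,[(482-320)/8+258.6,(468-350)/8+206.6],.02))
print('side base', cast(s,[160/8+244.6,(470-350)/8+214.6],.005))
a=cast(c,[[(435-300)/5+119.6,168/5+219.6],[(722-300)/5+119.6,168/5+219.6]],.068);print('strap ends',a)
plan(543,-177,80,51)"
```

```text
nut flange [[ 0.54263538 -0.18220018  0.005     ]] hole top [[ 0.54350237 -0.1812225   0.02      ]]
side base [[ 0.54652948 -0.18955592  0.005     ]]
strap ends [[0.45432744 0.14229614 0.068     ]
 [0.45654414 0.00227687 0.068     ]]
t 22.7 at [ 459.1 -330.1  163.9] shift [ 0.1747 -0.0028  0.0835] turn [-0.15  0.15  9.3 ] F [0.9 0.  0.8] w 0.995 q7 -0.11
```

Request:
arm_command:
  commands: [0.1706, 0.0007, 0.083, 0, 0, 9.3, 1, 0.1706, 0.0007, 0.083, 0, 0, 9.3, 1, 0.1706, 0.0007, 0.083, 0, 0, 9.3, 1, 0.1706, 0.0007, 0.083, 0, 0, 9.3, 1, 0.1706, 0.0007, 0.083, 0, 0, 9.3, 1, 0.1706, 0.0007, 0.083, 0, 0, 9.3, 1, 0.1706, 0.0007, 0.083, 0, 0, 9.3, 1]

```text
t: 23.4
eef_pos: [0.5437, -0.1813, 0.0813]
tool_rot: [0.0, 0.902, 0.432, -0.002]
contact_force: [-0.2, 0.5, 0.1]
gripper_width: 1.0
grasp_force: 0.0
```

```bash
python3 -c "
from h import *
plan(544,-182.3,8.5,51)"
```

```text
t 23.4 at [ 543.7 -181.3   81.3] shift [-0.0003  0.0009  0.0728] turn [-0.08  0.19  0.16] F [-0.2  0.5  0.1] w 1.0 q7 -0.62
```

Request:
arm_command:
  commands: [-0.0003, 0.0009, 0.05, 0, 0, 0, 1, -0.0003, 0.0009, 0.07, 0, 0, 0, 1, -0.0003, 0.0009, 0.073, 0, 0, 0, 1, -0.0003, 0.0009, 0.073, 0, 0, 0, 0.6, -0.0003, 0.0009, 0.073, 0, 0, 0, 0, -0.0003, 0.0009, 0.073, 0, 0, 0, 0, -0.0003, 0.0009, 0.073, 0, 0, 0, 0, -0.0003, 0.0009, 0.073, 0, 0, 0, 0]
  force: 40

```text
t: 24.2
eef_pos: [0.5452, -0.1823, 0.0093]
tool_rot: [0.001, 0.902, 0.432, -0.001]
contact_force: [-1.5, -0.3, 7.2]
gripper_width: 0.278
grasp_force: 38.8
```

Request:
arm_command:
  commands: [0, 0, 0, 0, 0, 0, 0, 0, 0, 0, 0, 0, 0, 0]

```text
t: 24.4
eef_pos: [0.5452, -0.1823, 0.0093]
tool_rot: [0.001, 0.902, 0.432, -0.001]
contact_force: [-0.5, 0.1, 7.0]
gripper_width: 0.278
grasp_force: 38.9
```

```bash
python3 -c "
from h import *
plan(455.8,73,140,90)"
```

```text
t 24.4 at [ 545.2 -182.3    9.3] shift [ 0.1424 -0.2298 -0.1311] turn [ -0.04   0.13 -38.86] F [-0.5  0.1  7. ] w 0.278 q7 -0.65
```

Opening 23.6 mm matches the 24 mm across flats. I lift the nut and check the stud's position at the same time.

Request:
arm_command:
  commands: [0, 0, -0.06, 0, 0, 0, 0, 0, 0, -0.12, 0, 0, 0, 0, 0, 0, -0.12, 0, 0, 0, 0, 0, 0, -0.12, 0, 0, 0, 0]

```text
t: 24.8
eef_pos: [0.5474, -0.1824, 0.132]
tool_rot: [0.002, 0.902, 0.432, 0.001]
contact_force: [0.1, -0.4, -1.6]
gripper_width: 0.283
grasp_force: 39.7
```

```bash
python3 -c "
from h import *
s=cam('side');c=cam('top')
print('tip pred side',proj(s,[[.4544,.0734,.094],[.4544,.0734,.068]]),'top',proj(c,[[.4544,.0734,.094],[.4544,.0734,.068]]))
plan(455.8,73,140,90)
a=cv2.resize(s['img'][155:195,205:250],(450,400),interpolation=2);b=cv2.resize(c['img'][235:270,165:200],(350,350),interpolation=2)
b=np.vstack([b,np.zeros((50,350,3),np.uint8)]);cv2.imwrite('pics/c10.png',np.hstack([a,b]))"
```

```text
tip pred side [[224.5883423  167.23993863]
 [224.87890272 174.28281003]] top [[172.97664595 253.12303238]
 [174.86716321 253.61630111]]
t 24.9 at [ 544.5 -181.9  128. ] shift [ 0.1428 -0.229  -0.0122] turn [ -0.12   0.14 -38.85] F [-0.6 -0.1 -2. ] w 0.278 q7 -0.59
```

View pics/c10.png

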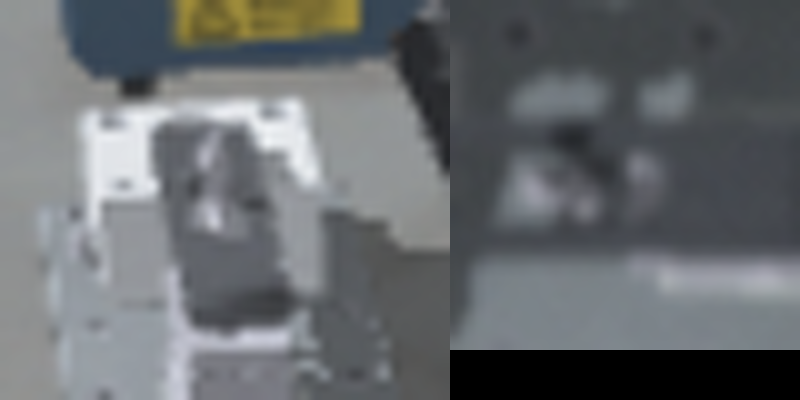

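The strap lies over the stud. The stud tip is at side pixel (225.3,167.6) against a predicted (224.6,167.2), which agrees to within about 2 mm. I carry the nut over.

Request:
arm_command:
  commands: [0.1428, -0.229, -0.012, 0, 0, -38.8, 0, 0.1428, -0.229, -0.012, 0, 0, -38.8, 0, 0.1428, -0.229, -0.012, 0, 0, -38.8, 0, 0.1428, -0.229, -0.012, 0, 0, -38.8, 0, 0.1428, -0.229, -0.012, 0, 0, -38.8, 0, 0.1428, -0.229, -0.012, 0, 0, -38.8, 0, 0.1428, -0.229, -0.012, 0, 0, -38.8, 0, 0.1428, -0.229, -0.012, 0, 0, -38.8, 0]

```text
t: 25.7
eef_pos: [0.4551, 0.0726, 0.1386]
tool_rot: [-0.001, 0.707, 0.707, -0.003]
contact_force: [-0.5, -0.4, -0.3]
gripper_width: 0.276
grasp_force: 39.7
```

Request:
arm_command:
  commands: [0, 0, 0, 0, 0, 0, 0, 0, 0, 0, 0, 0, 0, 0, 0, 0, 0, 0, 0, 0, 0]

```text
t: 26.0
eef_pos: [0.4562, 0.072, 0.1396]
tool_rot: [-0.001, 0.708, 0.706, -0.002]
contact_force: [0.9, -0.0, -0.9]
gripper_width: 0.283
grasp_force: 39.7
```

```bash
python3 -c "
from h import *
plan(456.2,73,110,90)"
```

```text
t 26.0 at [456.2  72.  139.6] shift [0.0011 0.0001 0.0296] turn [-0.21  0.08 -0.16] F [ 0.9 -0.  -0.9] w 0.283 q7 -0.49
```

Request:
arm_command:
  commands: [0.001, 0, 0.02, 0, 0, 0, 0, 0.001, 0, 0.032, 0, 0, 0, 0, 0.001, 0, 0.04, 0, 0, 0, 0, 0.001, 0, 0.042, 0, 0, 0, 0]

```text
t: 26.4
eef_pos: [0.4552, 0.0736, 0.0969]
tool_rot: [-0.001, 0.707, 0.707, -0.002]
contact_force: [0.4, 0.1, -0.9]
gripper_width: 0.274
grasp_force: 39.7
```

Underside at about 88, below the tip, and no contact. I go on down to about 78.

Request:
arm_command:
  commands: [0, 0, 0.008, 0, 0, 0, 0, 0, 0, 0.014, 0, 0, 0, 0, 0, 0, 0.018, 0, 0, 0, 0, 0, 0, 0.019, 0, 0, 0, 0]

```text
t: 26.8
eef_pos: [0.4556, 0.0739, 0.0784]
tool_rot: [-0.001, 0.707, 0.707, -0.002]
contact_force: [-0.5, -0.1, -0.3]
gripper_width: 0.28
grasp_force: 39.7
```

Request:
arm_command:
  commands: [0, 0, 0.001, 0, 0, 0, 0, 0, 0, 0.002, 0, 0, 0, 0, 0, 0, 0.002, 0, 0, 0, 0]

```text
t: 27.1
eef_pos: [0.456, 0.074, 0.0772]
tool_rot: [-0.0, 0.707, 0.707, -0.001]
contact_force: [-1.5, -0.0, 1.6]
gripper_width: 0.281
grasp_force: 39.9
```

Request:
arm_command:
  commands: [0, 0, 0, 0, 0, 0, 0.45, 0, 0, 0, 0, 0, 0, 0.6, 0, 0, 0, 0, 0, 0, 0.65, 0, 0, 0, 0, 0, 0, 0.65, 0, 0, -0.03, 0, 0, 0, 0.7, 0, 0, -0.07, 0, 0, 0, 0.7, 0, 0, -0.11, 0, 0, 0, 1, 0, 0, -0.11, 0, 0, 0, 1]

```text
t: 27.9
eef_pos: [0.4594, 0.0752, 0.1917]
tool_rot: [0.002, 0.707, 0.707, 0.002]
contact_force: [0.2, 0.6, -0.1]
gripper_width: 0.993
grasp_force: 0.0
```

Request:
arm_command:
  commands: [-0.25, 0.05, 0, 0, 0, 0, 1, -0.25, 0.05, 0, 0, 0, 0, 1, -0.25, 0.05, 0, 0, 0, 0, 1, -0.25, 0.05, 0, 0, 0, 0, 1, -0.25, 0.05, 0, 0, 0, 0, 1, -0.25, 0.05, 0, 0, 0, 0, 1, -0.25, 0.05, 0, 0, 0, 0, 1]

```text
t: 28.6
eef_pos: [0.5055, -0.1776, 0.1861]
tool_rot: [-0.001, 0.709, 0.706, -0.002]
contact_force: [0.0, 1.0, -0.5]
gripper_width: 1.001
grasp_force: 0.0
```

```bash
python3 -c "
from h import *
s=cam('side');c=cam('top')
cv2.imwrite('pics/c11.png',np.hstack([cv2.resize(s['img'][145:215,195:265],(400,400),interpolation=2),cv2.resize(c['img'][220:290,120:220],(400,280),interpolation=2)[np.minimum(np.arange(400),279)]]))
print('work',blob(c,(128,228,172,276),(190,)*3,(255,)*3,.056))
plan(0,0,0,0)"
```

```text
work (array([454.6, 142.7]), array([67. , 72.7], dtype=float32), 0.7)
t 28.7 at [ 505.7 -174.4  186.5] shift [ 0.1748 -0.5048  0.1884] turn [-0.17  0.19 90.04] F [-0.   0.5  0.7] w 1.0 q7 0.08
```

View pics/c11.png

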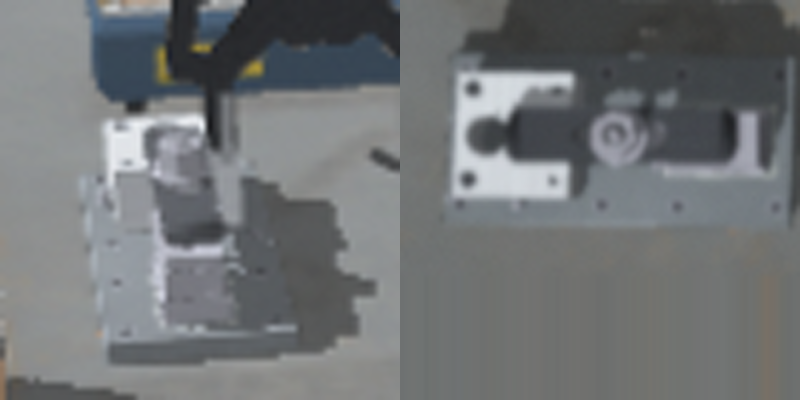

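The nut sits flat on the strap around the stud (top crop (616,137), side crop (178,155)), the strap bridges level, and the work has not moved (454.6,142.7). Handing in.

```bash
python3 -c "
from station import *
print(hand_in())"
```

```text
the job is handed in; nothing more can be done
None
```

The clamp is set up and handed in (no verdict came back): the packing block, both wedges, strap and nut are all in place and released, and the aluminium block measured unmoved.

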